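# Load a solder reel into a roller payoff and shut its keeper

## Task

Load the reel of solder into the grey payoff stand on the bench: without gripping or lifting it, roll it slowly and gently with the fingertips up the ramp and over the crest until it drops in between the two rollers at the back stop, keeping your fingers behind it all the way so that it never rolls back. Then swing the keeper arm fully shut across the track behind the reel, also with a fingertip; leave both clear and disturb nothing else on the bench.

Things in the scene. Friction and masses are not known exactly. Their poses are not given: they have to be found in the camera images.
- stand: grey sheet-metal payoff stand, fixed, 251 x 64 x 60 mm. Origin: underside, on its centre line; x points level up the track, y left of that, z up. In its frame (mm): level landing, surface z 4, from x -120 (open end) to -60; 10 degree ramp from x -60 to its crest at x 50, z 23; rollers, radius 6, turning freely, axes at x 57 and 95, z 17; back stop's face x 109, its top z 59.
- ramp: fixed bare steel ramp plate of the stand. Origin: at its foot, middle of the running surface; x up the slope (112 mm to the crest), z square to the surface. The track is 47 mm wide between side rails that stand 8 mm (ramp) and 12 mm (landing, a little flared) above it; beside the rollers (stand x 48 to 114, y +-29) the cheeks reach z 33.
- ramp_foot (a point): point on the running surface at the foot of the ramp, middle of the track (stand axes).
- seat (a point): where the middle of the reel is when it rests on both rollers: 76 mm up-ramp of the stand's origin, 48 mm above its underside (stand axes). Coming over the crest the reel drops about 5 mm into this seat and stays there by itself; its rim then stands 3 mm short of the back stop.
- spool: reel of solder wire with two black flanges, 60 mm in diameter, 40 mm wide, 0.35 to 0.65 kg, standing on its flanges on the landing, loose. Origin: middle of one end face; its z axis is the reel's own axis, level across the track. Let go on the ramp it rolls back at once; up there it must stay under 0.2 m/s; a few newtons push it up. To the touch it is a plain cylinder: fingers do not enter between the flanges.
- spool_center (a point): the middle of the reel, on its axis, half-way between the end faces: 30 mm above whatever it stands on.
- keeper (a joint): angle of the keeper arm about its upright pivot, rad: 0 = shut (end stop), square across the track just behind a seated reel; grows as the arm swings open, clockwise seen from above (1.57: points down-ramp beside the track; end stop 2.5). Starts at 1.65 to 2.3. Stiff hinge: stays where left; about 1 N at the tip moves it.
- keeper_pivot (a point): the keeper's pivot axis at the height of the arm: in the stand's frame 39 mm up-ramp, 40 mm to the left (+y), 49 mm above the underside of the base.
- keeper_tip (a point): the arm's axis at its free end, 68 mm from the pivot. The arm is a level round bar 8 to 11 mm thick, 49 mm above the bench, with free space below it; at its end an upright black finger peg, 10 mm in diameter, reaches from 4 mm below to 18 mm above the arm's axis.
- cell_a: potted capacitor standing upright on the bench, brown can 34 mm in diameter and 58 mm high, loose bystander. Origin: centre of its underside.
- hex_key: hex key, 82 mm long, 5 mm thick, lying on the bench, loose bystander. Origin: centre of its underside.
- snap_ring: small yellow ring terminal, 20 x 37 x 7 mm, lying on the bench, loose bystander. Origin: centre of its underside.

How it is judged:
By the outcome, as a careful person would: the job done as asked, in the order asked, and still so for the second after the job is handed in, with the robot touching nothing.
It also fails if it takes over 42 s, if anything falls off the work surface, if the arm or the gripper's body presses on something with over 40 N, if the wrist force passes 120 N, or if a joint passes its speed limit or range.

## Robot

A 7-joint arm with a two-finger parallel gripper is mounted at the origin on a cart in front of the work surface, level with it; the furniture and walls round the work are solid. World frame = base frame: x ahead of the robot, y to its left, z up, the work surface at z = 0. Lengths are in m, angles in rad, forces in N, time in s.
With the tool pointing down it reaches from about 0.4 to 0.9 m from the base axis. Payload 5.5 kg.
Tool frame: the origin (TCP) lies midway between the tips of the shut fingers; the grasp point (between the pads) lies 19 mm behind it; z points along the fingers, y is the line along which they close (so a half turn about z gives the same grasp; the last joint's range is limited). The gripper opens to 85 mm and grips with 20 to 120 N. Pads are 22 mm wide; open, the fingers measure 114 mm over their backs; the gripper's body (76 mm by 85 mm) begins 54 mm behind the grasp point. The pads swing forward as they close: fully open they stand 13 mm farther back than shut.
Start: joints at [1.587, 0.501, -0.427, 1.55, 0.221, 1.138, -0.21], TCP at [0.159, -0.63, 0.231] pointing down, gripper open.
Joint ranges: [-2.88, 2.88], [-0.31, 2.03], [-1.54, 1.56], [0.2, 2.42], [-1.41, 4.55], [0.19, 2.02], [-2.57, 2.57]. Speed limits (rad/s): [2.57, 2.57, 3.14, 3.14, 3.14, 3.14, 3.14].

## Interface

Orientations are given as [roll, pitch, yaw] about the fixed x, y, z axes, in that order (R = Rz(yaw) Ry(pitch) Rx(roll)).
In Python, from bench import state, grab_frame, close_job gives the robot as it stands.
- The arm moves only by the shell command python3 -m pendant 'ROWS' [FORCE]. ROWS is JSON, a list of rows, each a list of 7 numbers: the shift along the tool's x, y, z scaled (see below), then the turn, a rotation vector about the tool's x, y, z scaled (see below), then the gripper's target within -1 to 1 (fully open at 1, half-way at 0, shut at -1). A call has 1 to 12 rows; each row is the pose to reach, as a shift and turn from the pose commanded when the call began, along the tool's axes at that moment, turning the shorter way round; what a row does not reach only later rows make up. The controller multiplies each number of a shift by 150 mm and each number of a turn by 180 degrees. A row lasts 1/12 s, in which the tool goes at most 41.7 mm and 7.16 degrees, less where a joint would pass 70% of its speed; a pose out of reach is approached as far as the arm can. A call with a number of a shift or a turn outside -1 to 1 is refused whole. A call with a gripper value outside its range is refused whole. The fingers move at their own pace and stop on an object; FORCE is the grip in N (left out, the last holds). Time passes only in rows, so rows that repeat a pose let the fingers close. It gives the time, the measured TCP pose, the force, the opening and the grip force at its end, in the units of the state.
- state(): the state, without advancing time (a new reading comes with each control period).
- grab_frame(name): name is "scene" or "side" or "wrist"; returns a dict with "frame" (384x512x3 uint8, red, green, blue), "fovy" (degrees; the focal length in pixels is half the picture's height over the tangent of half this angle, whatever the lens; pixels are square), "cx", "cy" (the principal point, pixels), "k1" (the pictures are not rectified: a ray, as slopes to the right and down, at radius r is drawn at 1 + k1 r^2 times it, then the intrinsics apply), "rvec" (rotation vector, rad) and "tvec" (3), from world to camera coordinates, as OpenCV has them. Camera axes: x right, y down, z forward; pixel columns grow to the right and rows downward; lengths in m; the calibration is good to about 2 mm. A picture is of the moment at which its call begins. There is no depth.
- close_job(): hands the job in; it is judged then, once.
The state is a dict: "clock": time; "q": joint angles; "joint_velocities": joint speeds; "tau": joint torques, N m; "ee_pos": TCP position; "orientation": TCP orientation; "ft_force": force on the tool from outside, world axes, zero at the start; "ft_torque": the same for the moment, N m; "gripper_width": finger opening in m; "gripper_force": force on a finger pad.
Only numpy, scipy, OpenCV 4.12 (cv2) and the standard library are available. Lean on these libraries where they do the work, as an engineer would, in place of code of your own. Each camera call takes 0.05 s, during which the arm holds its last target. There are 200 camera calls.

## Working session

There is one attempt and no reset: what is moved stays moved. The work goes in short steps, Python scripts to look and compute and a shell command to move; the robot and the scene stay as the last step left them, time stands still between calls to the robot, and variables do not carry over. Pictures are saved under pics/ and viewed, at most 10 in all, crops included, and the job is handed in when it is done.

```bash
mkdir -p pics; ls; cat > h.py <<'E'
import numpy as np,cv2
from bench import state,grab_frame,close_job
from scipy.spatial.transform import Rotation as R
def cam(n):
    f=grab_frame(n);im=f["frame"];h=im.shape[0];fl=h/2/np.tan(np.radians(f["fovy"])/2)
    f["fl"]=fl;f["R"]=R.from_rotvec(np.ravel(f["rvec"])).as_matrix();f["t"]=np.ravel(f["tvec"]);f["C"]=-f["R"].T@f["t"];return f
def ray(f,u,v):
    d=np.array([(u-f["cx"])/f["fl"],(v-f["cy"])/f["fl"]]);x=d.copy()
    for _ in range(30): x=d/(1+f["k1"]*(x@x))
    w=f["R"].T@np.array([x[0],x[1],1]);return w/np.linalg.norm(w)
def onz(f,u,v,z):
    w=ray(f,u,v);return f["C"]+w*(z-f["C"][2])/w[2]
def proj(f,P):
    c=f["R"]@np.asarray(P,float)+f["t"];x=c[:2]/c[2];x=x*(1+f["k1"]*(x@x));return x*f["fl"]+[f["cx"],f["cy"]]
def save(f,p,s=1.5,crop=None):
    im=f["frame"]
    if crop: a,b,c,d=crop;im=im[b:d,a:c]
    cv2.imwrite("pics/"+p,cv2.resize(im,None,fx=s,fy=s)[:,:,::-1])
def tri(f,a,g,b):
    p,q=ray(f,*a),ray(g,*b);A=np.stack([p,-q],1);s=np.linalg.lstsq(A,g["C"]-f["C"],rcond=None)[0]
    X,Y=f["C"]+s[0]*p,g["C"]+s[1]*q;return (X+Y)/2,np.linalg.norm(X-Y)
E
python3 - <<'E'
from h import *
s=state();print({k:np.round(v,3).tolist() for k,v in s.items()})
for n in("scene","side"):
    f=cam(n);save(f,n+"0.png");np.save(n+"0.npy",f,allow_pickle=True);print(n,f["C"].round(3),f["R"][2].round(2),f["fl"])
E
```

```text
pics
{'clock': 0.0, 'q': [1.587, 0.502, -0.427, 1.551, 0.221, 1.138, -0.21], 'joint_velocities': [-0.001, -0.001, 0.002, 0.0, 0.001, -0.0, -0.002], 'tau': [-0.0, -56.953, -5.816, -28.095, 0.011, 0.012, -0.0], 'ee_pos': [0.159, -0.63, 0.23], 'orientation': [-3.14, -0.0, 0.247], 'ft_force': [0.285, 0.369, -0.596], 'ft_torque': [-0.032, -0.005, -0.041], 'gripper_force': 0.0, 'gripper_width': 0.086}
scene [-0.087  0.493  0.785] [ 0.59 -0.31 -0.74] 415.55100689069235
side [ 0.315 -0.55   0.397] [ 0.17  0.9  -0.4 ] 352.875401672326
```

View pics/scene0.png

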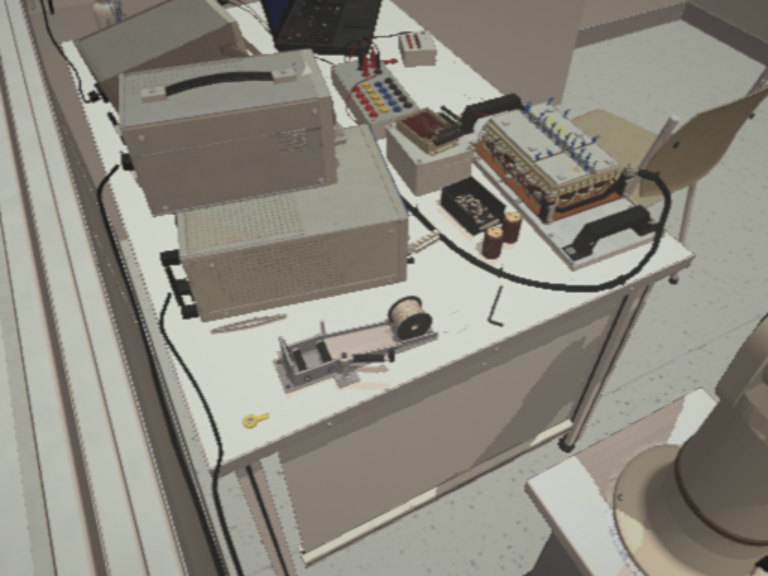

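View pics/side0.png

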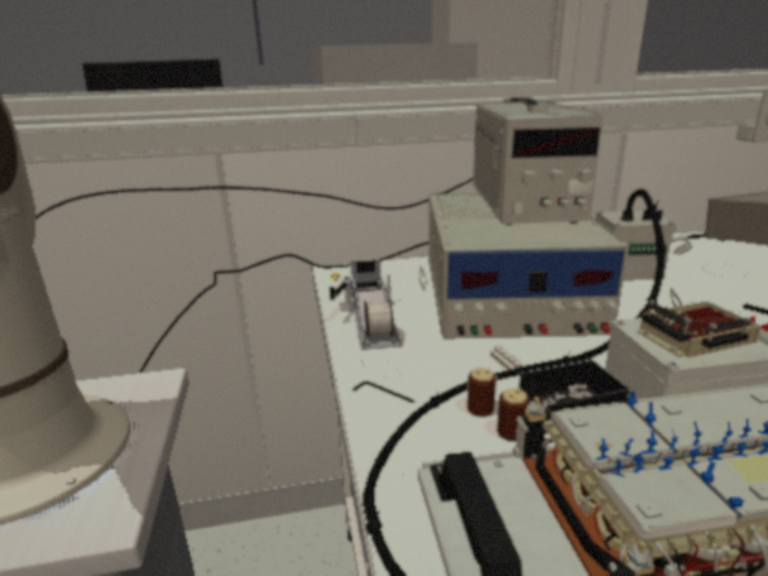

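The scene view shows the stand at about (350,350) of the enlarged view, with the reel at (410,317), the open keeper peg at about (385,355), and the back stop on the left. The hex key is near (495,305). I'll zoom in for the measurement.

```bash
python3 - <<'E'
from h import *
f=np.load("scene0.npy",allow_pickle=True).item();im=f["frame"][185:270,170:300]
cv2.imwrite("pics/z1.png",cv2.resize(im,None,fx=6,fy=6,interpolation=cv2.INTER_CUBIC)[:,:,::-1])
f=np.load("side0.npy",allow_pickle=True).item();im=f["frame"][160:250,205:305]
cv2.imwrite("pics/z2.png",cv2.resize(im,None,fx=6,fy=6,interpolation=cv2.INTER_CUBIC)[:,:,::-1])
E
```

```text
(no output)
```

View pics/z1.png

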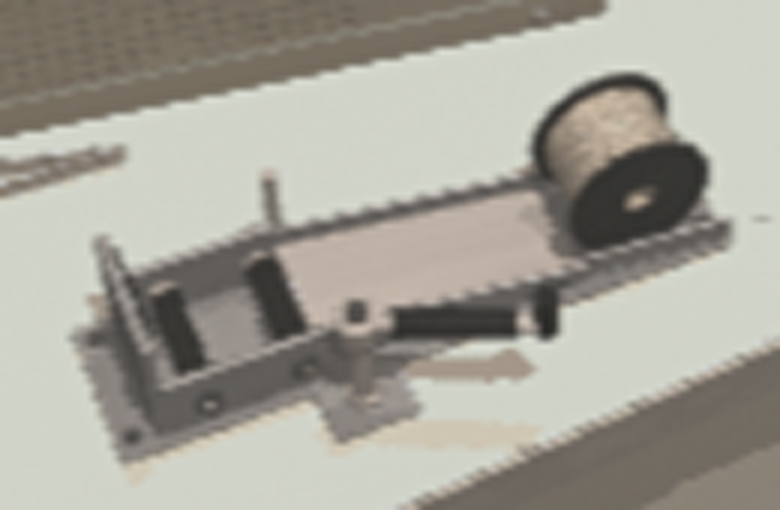

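View pics/z2.png

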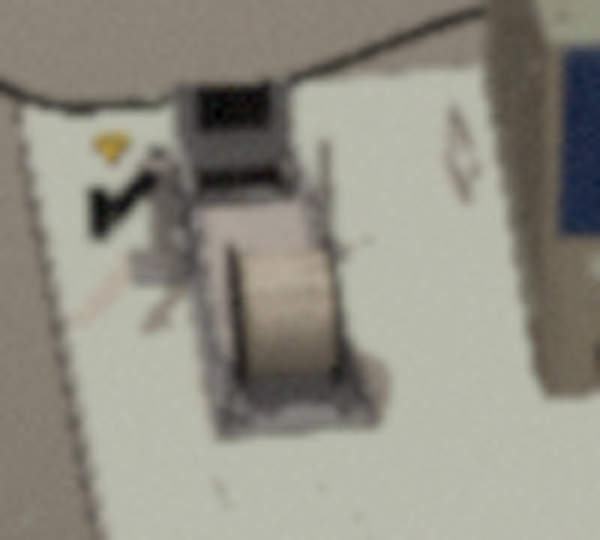

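Zoomed: in z1 the reel's near face centre is at (638,200), the keeper pivot top at (355,312), the peg at (547,315), crest corners at (275,250) and (308,335), ramp foot corner at (572,262), and base corners at (125,460) and (78,330). In z2 the keeper peg is at (100,215) and the landing corners are at (220,437) and (378,420).

```bash
python3 - <<'E'
from h import *
from scipy.optimize import least_squares
f=np.load("scene0.npy",allow_pickle=True).item();g=np.load("side0.npy",allow_pickle=True).item()
A=lambda u,v:(170+(u-2.5)/6,185+(v-2.5)/6)
B=lambda u,v:(205+(u-2.5)/6,160+(v-2.5)/6)
obs=[("baseL",f,A(125,460),(131,32,1)),("baseR",f,A(78,330),(131,-32,1)),("crestR",f,A(275,248),(50,-23.5,23)),("crestL",f,A(305,336),(50,23.5,23)),
("footL",f,A(578,262),(-60,23.5,4)),("pivtop",f,A(355,308),(39,40,58)),("s_landL",g,B(220,437),(-120,32,0)),("s_landR",g,B(378,420),(-120,-32,0)),("s_crestL",g,B(203,207),(50,23.5,23)),("s_crestR",g,B(300,204),(50,-23.5,23))]
Ps=[];S=[]
for n,c,p,s in obs:
    P=onz(c,*p,s[2]/1e3);Ps.append(P[:2]);S.append(np.array(s[:2])/1e3);print(n,P.round(4))
Ps=np.array(Ps);S=np.array(S)
def W(x,s):
    c,d=np.cos(x[2]),np.sin(x[2]);return s@np.array([[c,d],[-d,c]])+x[:2]
r=least_squares(lambda x:(W(x,S)-Ps).ravel(),[.3,.6,1.57],loss='soft_l1',f_scale=.003)
print(r.x,((W(r.x,S)-Ps)*1e3).round(1).tolist())
np.save("stand.npy",r.x)
def toS(P): 
    d=np.asarray(P[:2])-r.x[:2];c,s=np.cos(r.x[2]),np.sin(r.x[2]);return np.array([c*d[0]+s*d[1],-s*d[0]+c*d[1]])*1e3
P=onz(f,*A(638,200),.034);print("spool face",P,toS(P))
P,e=tri(f,A(547,315),g,B(100,215));print("peg tri",P,e,toS(P)); P=onz(f,*A(547,312),.056);print("peg",P,toS(P))
P,e=tri(f,A(355,308),g,B(157,155));print("piv tri",P,e,toS(P))
for n,u,v in(("hex",330,214),("hex2",325,202),("hex3",333,190),("ring",170,280),("can",328,170)): P=onz(f,u,v,0);print(n,P.round(3),toS(P))
E
```

```text
baseL [0.421  0.3953 0.001 ]
baseR [0.4835 0.3902 0.001 ]
crestR [0.4689 0.3129 0.023 ]
crestL [0.4264 0.3193 0.023 ]
footL [0.4224 0.2063 0.004 ]
pivtop [0.4057 0.3065 0.058 ]
s_landL [0.407  0.1485 0.    ]
s_landR [0.4682 0.1471 0.    ]
s_crestL [0.4265 0.316  0.023 ]
s_crestR [0.4693 0.3084 0.023 ]
[0.44492153 0.26470419 1.51273704] [[-0.4, 2.1], [1.0, 3.4], [2.4, 0.3], [-2.0, -3.3], [-4.4, -0.2], [1.5, -0.6], [-1.0, -1.7], [1.7, -4.0], [-2.2, 0.0], [1.9, 4.9]]
spool face [0.41828493 0.18305273 0.034     ] [-83.05952103  21.85375207]
peg tri [0.37459654 0.24570301 0.05410216] 0.001019297222864862 [-23.04989757  69.10392453]
peg [0.37396611 0.24574628 0.056     ] [-23.04327487  69.73580292]
piv tri [0.40688688 0.30568194 0.05471433] 0.001761392104126005 [38.70167686 40.34836538]
hex [0.392 0.047 0.   ] [-220.57307823   40.59317872]
hex2 [0.429 0.036 0.   ] [-228.81261671    2.55596026]
hex3 [ 0.453 -0.004  0.   ] [-267.75506198  -24.00870261]
ring [0.398 0.451 0.   ] [182.8182448   57.66342107]
can [ 0.519 -0.033  0.   ] [-292.74067594  -91.33992943]
```

```bash
cat >> h.py <<'E'
def step(p0,y0,p1,y1):
    "units for a move between tool-down poses (pos, yaw)"
    R0=R.from_euler('xyz',[np.pi,0,y0]);R1=R.from_euler('xyz',[np.pi,0,y1])
    return np.r_[R0.inv().apply(np.array(p1)-p0)/.15,(R0.inv()*R1).as_rotvec()/np.pi].round(4)
X=np.array([.44492,.26470,1.51274])
def W(x,y,z):
    "stand mm -> world m"
    c,s=np.cos(X[2]),np.sin(X[2]);return np.array([X[0]+(c*x-s*y)/1e3,X[1]+(s*x+c*y)/1e3,z/1e3])
def S(P):
    d=np.asarray(P[:2])-X[:2];c,s=np.cos(X[2]),np.sin(X[2]);return np.array([c*d[0]+s*d[1],-s*d[0]+c*d[1],P[2]])*[1e3,1e3,1]
E
python3 - <<'E'
from h import *
p,y=np.array([.159,-.63,.231]),.247
for q,z in(((.29,-.53,.24),.667),((.37,-.41,.24),1.09),((.41,-.27,.24),1.513),((.43,-.13,.24),1.513),((.44,.01,.2),1.513),(tuple(W(-142,0,140)),1.513)):
    print(step(p,y,q,z).tolist(),q);p,y=np.array(q),z
E
```

```text
[1.0098, -0.4329, -0.06, 0.0, 0.0, -0.1337] (0.29, -0.53, 0.24)
[0.9139, -0.2986, -0.0, 0.0, 0.0, -0.1346] (0.37, -0.41, 0.24)
[0.9508, -0.1952, -0.0, 0.0, 0.0, -0.1346] (0.41, -0.27, 0.24)
[0.9395, 0.0792, 0.0, 0.0, 0.0, 0.0] (0.43, -0.13, 0.24)
[0.9356, 0.0126, 0.2667, 0.0, 0.0, 0.0] (0.44, 0.01, 0.2)
[0.7504, -0.0656, 0.4, 0.0, 0.0, 0.0] (np.float64(0.4366806319317728), np.float64(0.12293924092388514), np.float64(0.14))
```

```bash
python3 -m pendant '[[1,-0.43,-0.06,0,0,-0.134,-1],[1,-0.43,-0.06,0,0,-0.134,-1],[1,-0.43,-0.06,0,0,-0.134,-1],[1,-0.43,-0.06,0,0,-0.134,-1],[1,-0.43,-0.06,0,0,-0.134,-1]]' 20
python3 -m pendant '[[0.914,-0.3,0,0,0,-0.134,-1],[0.914,-0.3,0,0,0,-0.134,-1],[0.914,-0.3,0,0,0,-0.134,-1],[0.914,-0.3,0,0,0,-0.134,-1],[0.914,-0.3,0,0,0,-0.134,-1]]'
```

```text
clock: 0.52
ee_pos: [0.298, -0.5239, 0.2412]
orientation: [3.14, -0.006, 0.683]
ft_force: [1.9, 0.9, 0.2]
gripper_width: 0.0256
gripper_force: 0.0
clock: 0.93
ee_pos: [0.3722, -0.4052, 0.2406]
orientation: [3.141, -0.002, 1.1]
ft_force: [-0.1, -0.2, 0.2]
gripper_width: -0.0002
gripper_force: 0.0
```

```bash
python3 -m pendant '[[0.95,-0.195,0,0,0,-0.134,-1],[0.95,-0.195,0,0,0,-0.134,-1],[0.95,-0.195,0,0,0,-0.134,-1],[0.95,-0.195,0,0,0,-0.134,-1],[0.95,-0.195,0,0,0,-0.134,-1]]'
python3 -m pendant '[[0.94,0.08,0,0,0,0,-1],[0.94,0.08,0,0,0,0,-1],[0.94,0.08,0,0,0,0,-1],[0.94,0.08,0,0,0,0,-1],[0.94,0.08,0,0,0,0,-1]]'
python3 -m pendant '[[0.93,0,0.26,0,0,0,-1],[0.93,0,0.26,0,0,0,-1],[0.93,0,0.26,0,0,0,-1],[0.93,0,0.26,0,0,0,-1],[0.93,0,0.26,0,0,0,-1],[0.93,0,0.26,0,0,0,-1],[0.93,0,0.26,0,0,0,-1],[0.93,0,0.26,0,0,0,-1]]'
python3 - <<'E'
from h import *
s=state();p=np.array(s["ee_pos"]);y=s["orientation"][2]
print(s["orientation"],step(p,y,W(-142,0,130),X[2]).tolist(),s["q"],S(p))
f=cam("wrist");save(f,"w1.png");np.save("w1.npy",f,allow_pickle=True)
E
```

```text
clock: 1.35
ee_pos: [0.4099, -0.2663, 0.2406]
orientation: [3.141, -0.001, 1.518]
ft_force: [0.4, -0.2, -0.6]
gripper_width: -0.0001
gripper_force: 0.0
clock: 1.77
ee_pos: [0.4297, -0.1279, 0.2407]
orientation: [3.141, 0.0, 1.513]
ft_force: [-0.3, -0.7, -0.3]
gripper_width: 0.0001
gripper_force: 0.0
clock: 2.43
ee_pos: [0.438, 0.0058, 0.2014]
orientation: [3.141, 0.001, 1.505]
ft_force: [-0.2, 0.8, 0.8]
gripper_width: -0.0002
gripper_force: 0.0
[3.14147745e+00 5.87849406e-04 1.50546731e+00] [0.7786, -0.0597, 0.4758, 0.0, 0.0, -0.0023] [ 0.84235076  0.25056489 -1.02286536  2.0746696   0.26375745  0.95113341
 -0.38720714] [-2.58856970e+02 -8.10280127e+00  2.01367521e-01]
```

View pics/w1.png

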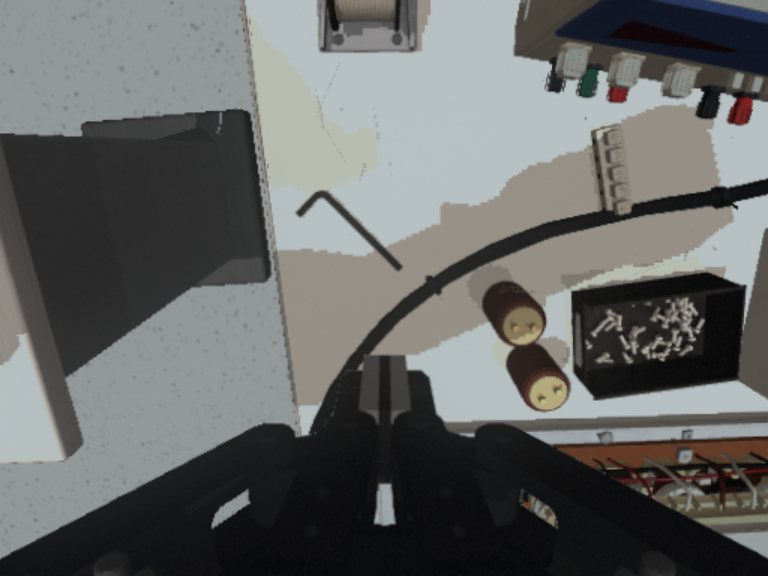

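The wrist picture shows the stand's open end and reel at top (365,25), with a clear approach corridor past the hex key. I'll move closer and look again.

```bash
python3 -m pendant '[[0.78,-0.06,0.2,0,0,0,-1],[0.78,-0.06,0.2,0,0,0,-1],[0.78,-0.06,0.2,0,0,0,-1],[0.78,-0.06,0.2,0,0,0,-1],[0.78,-0.06,0.2,0,0,0,-1],[0.78,-0.06,0.2,0,0,0,-1]]'
python3 - <<'E'
from h import *
s=state();print(S(s["ee_pos"]))
f=cam("wrist");save(f,"w2.png");np.save("w2.npy",f,allow_pickle=True)
E
```

```text
clock: 2.98
ee_pos: [0.436, 0.1244, 0.1713]
orientation: [-3.141, 0.001, 1.509]
ft_force: [-0.5, -0.9, -0.4]
gripper_width: -0.0001
gripper_force: 0.0
[-140.55133957    0.73828847    0.17130722]
```

View pics/w2.png

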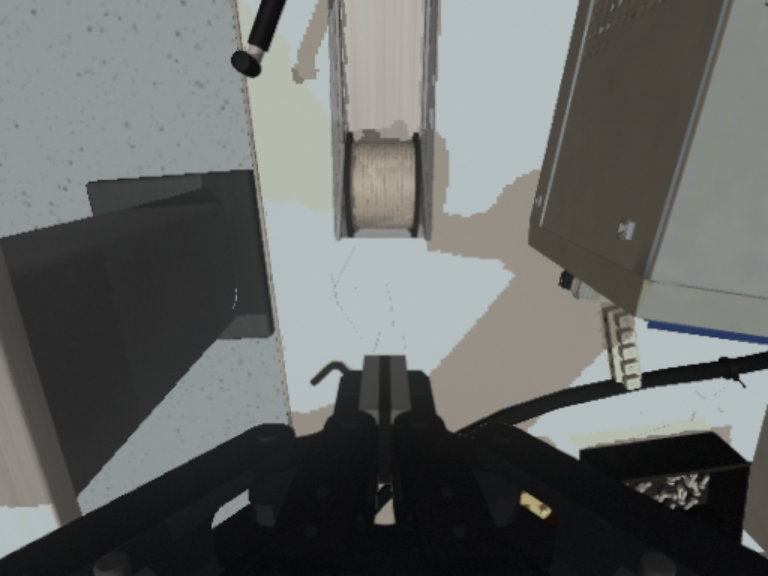

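The picture shows the landing's end corners at (337,238) and (430,238), the reel between columns 345 and 420 (rows 135 to 237), and the peg top at (246,64). The reel is central and square with the track.

```bash
python3 - <<'E'
from h import *
f=np.load("w2.npy",allow_pickle=True).item()
for n,u,v,z in(("cornL",337,239,.004),("cornR",431,239,.004),("cornL16",337,239,.016),("cornR16",431,239,.016),("reelL",349,185,.06),("reelR",417,185,.06),("reelL34",347,232,.034),("reelR34",420,232,.034),("pegtop",246,64,.067),("rampL",344,20,.02),("rampR",427,20,.02)):
    print(n,S(onz(f,u/1.5,v/1.5,z)).round(3))
im=f["frame"];sc=cv2.cvtColor(im,cv2.COLOR_RGB2GRAY)
for v in (110,124,150): print(v,sc[v,220:295].tolist())
E
```

```text
cornL [-1.2356e+02  3.2106e+01  4.0000e-03]
cornR [-1.23791e+02 -2.98050e+01  4.00000e-03]
cornL16 [-1.21388e+02  3.08960e+01  1.60000e-02]
cornR16 [-1.2161e+02 -2.8615e+01  1.6000e-02]
reelL [-8.4901e+01  1.9296e+01  6.0000e-02]
reelR [-8.5035e+01 -1.6256e+01  6.0000e-02]
reelL34 [-1.13966e+02  2.30230e+01  3.40000e-02]
reelR34 [-1.14127e+02 -2.02100e+01  3.40000e-02]
pegtop [-27.136  66.817   0.067]
rampL [2.7510e+00 2.2932e+01 2.0000e-02]
rampR [ 2.5850e+00 -2.3257e+01  2.0000e-02]
110 [184, 165, 118, 121, 121, 118, 120, 130, 110, 63, 44, 44, 43, 59, 89, 99, 109, 134, 146, 147, 150, 138, 133, 151, 145, 150, 167, 162, 161, 165, 150, 148, 166, 160, 158, 165, 154, 151, 162, 156, 158, 161, 157, 159, 156, 147, 148, 146, 144, 154, 154, 155, 154, 135, 136, 144, 111, 53, 42, 43, 44, 78, 99, 99, 99, 99, 98, 95, 98, 127, 143, 143, 143, 143, 143]
124 [183, 167, 131, 119, 112, 111, 127, 116, 88, 50, 44, 44, 44, 72, 105, 133, 161, 165, 166, 166, 170, 156, 153, 169, 165, 163, 168, 154, 153, 173, 166, 164, 173, 170, 170, 162, 152, 164, 166, 162, 163, 162, 162, 167, 154, 152, 167, 153, 141, 158, 166, 166, 168, 161, 160, 165, 125, 56, 42, 45, 58, 65, 84, 99, 93, 93, 98, 93, 121, 144, 144, 144, 143, 144, 144]
150 [187, 187, 166, 120, 124, 146, 126, 91, 97, 97, 80, 45, 45, 44, 51, 66, 74, 79, 94, 100, 104, 107, 99, 97, 105, 101, 104, 103, 103, 108, 107, 110, 116, 114, 113, 115, 113, 115, 115, 111, 114, 111, 112, 114, 114, 115, 115, 114, 116, 110, 110, 116, 111, 104, 90, 66, 46, 45, 53, 97, 122, 107, 72, 77, 99, 96, 91, 105, 131, 144, 144, 144, 145, 144, 144]
```

```bash
python3 -m pendant '[[-0.02,0,0.9,0,0,0,-1],[-0.02,0,0.9,0,0,0,-1],[-0.02,0,0.9,0,0,0,-1],[-0.02,0,0.9,0,0,0,-1],[-0.02,0,1,0,0,0,-1],[-0.02,0,1,0,0,0,-1]]'
python3 -m pendant '[[0.03,0,0,0,0,0,-1],[0.05,0,0,0,0,0,-1],[0.07,0,0,0,0,0,-1],[0.09,0,0,0,0,0,-1],[0.11,0,0,0,0,0,-1],[0.13,0,0,0,0,0,-1],[0.13,0,0,0,0,0,-1]]'
python3 - <<'E'
from h import *
s=state();print(S(s["ee_pos"]),s["ft_force"])
f=cam("wrist");c=f["frame"];np.save("w3.npy",f,allow_pickle=True);save(f,"w3.png")
E
```

```text
clock: 3.53
ee_pos: [0.4348, 0.1206, 0.0201]
orientation: [-3.138, 0.001, 1.507]
ft_force: [0.0, 0.2, 0.3]
gripper_width: 0.0001
gripper_force: 0.0
clock: 4.12
ee_pos: [0.437, 0.143, 0.0218]
orientation: [3.141, -0.001, 1.511]
ft_force: [-0.1, 1.4, 0.1]
gripper_width: -0.0
gripper_force: 0.0
[-1.21959833e+02  8.27887056e-01  2.17526030e-02] [-0.1481624   1.36505707  0.12929176]
```

View pics/w3.png

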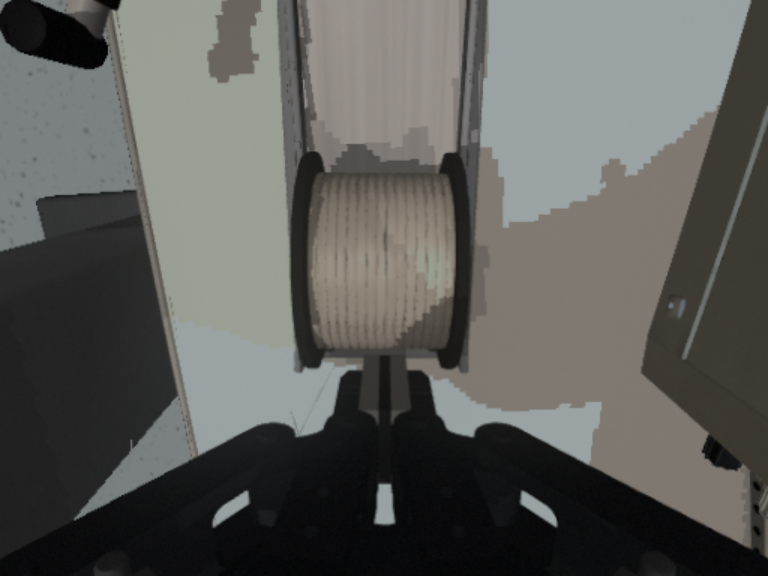

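The fingertips are directly behind the reel, centred at column 384, with the reel at 293-470. Next I'll push.

```bash
python3 -m pendant '[[0.01,0,0,0,0,0,-1],[0.025,0,0,0,0,0,-1],[0.045,0,0,0,0,0,-1],[0.07,0,0,0,0,0,-1],[0.095,0,0,0,0,0,-1],[0.12,0,0,0,0,0,-1],[0.145,0,-0.004,0,0,0,-1],[0.17,0,-0.009,0,0,0,-1],[0.195,0,-0.013,0,0,0,-1],[0.22,0,-0.017,0,0,0,-1],[0.245,0,-0.022,0,0,0,-1],[0.27,0,-0.026,0,0,0,-1]]'
python3 - <<'E'
from h import *
s=state();print(S(s["ee_pos"]),s["ft_force"])
f=cam("wrist");np.save("w4.npy",f,allow_pickle=True)
g=cv2.cvtColor(f["frame"],cv2.COLOR_RGB2GRAY);print(g[60:240:3,256].tolist());print(g[170,180:330:3].tolist())
E
```

```text
clock: 5.17
ee_pos: [0.4392, 0.1827, 0.0253]
orientation: [3.142, 0.0, 1.51]
ft_force: [-0.3, -0.8, 1.1]
gripper_width: 0.0004
gripper_force: 1.0
[-8.21539103e+01  9.20678776e-01  2.53205097e-02] [-0.25596978 -0.76047644  1.09833522]
[153, 152, 152, 152, 151, 151, 151, 151, 151, 150, 150, 149, 149, 149, 131, 131, 130, 130, 85, 84, 82, 76, 91, 100, 107, 112, 113, 115, 111, 122, 131, 129, 135, 137, 139, 141, 143, 147, 150, 153, 152, 149, 148, 148, 146, 144, 144, 143, 142, 139, 136, 134, 130, 128, 126, 123, 124, 114, 98, 78]
[166, 166, 166, 165, 165, 40, 40, 41, 34, 95, 96, 135, 146, 140, 148, 133, 148, 127, 147, 143, 147, 146, 144, 146, 136, 147, 135, 147, 128, 145, 143, 144, 150, 151, 157, 140, 157, 146, 155, 147, 143, 131, 29, 35, 35, 91, 109, 109, 121, 129]
```

```bash
python3 -m pendant '[[0.025,0,-0.004,0,0,0,-1],[0.05,0,-0.009,0,0,0,-1],[0.075,0,-0.013,0,0,0,-1],[0.1,0,-0.018,0,0,0,-1],[0.125,0,-0.022,0,0,0,-1],[0.15,0,-0.026,0,0,0,-1],[0.175,0,-0.031,0,0,0,-1],[0.2,0,-0.035,0,0,0,-1],[0.225,0,-0.04,0,0,0,-1],[0.25,0,-0.044,0,0,0,-1],[0.275,0,-0.048,0,0,0,-1],[0.3,0,-0.053,0,0,0,-1]]'
python3 - <<'E'
from h import *
s=state();print(S(s["ee_pos"]),s["ft_force"])
f=cam("wrist");np.save("w5.npy",f,allow_pickle=True)
g=cv2.cvtColor(f["frame"],cv2.COLOR_RGB2GRAY);print(g[60:240:3,256].tolist());print(g[170,180:330:3].tolist())
E
```

```text
clock: 6.22
ee_pos: [0.4419, 0.2277, 0.0332]
orientation: [-3.142, 0.0, 1.51]
ft_force: [-0.4, -1.0, 0.9]
gripper_width: 0.0001
gripper_force: 1.0
[-3.71088813e+01  8.52561683e-01  3.31937734e-02] [-0.42998468 -0.95675202  0.8677455 ]
[32, 31, 28, 27, 37, 166, 169, 170, 170, 170, 168, 169, 169, 169, 167, 144, 144, 144, 136, 91, 91, 80, 100, 106, 110, 115, 123, 128, 136, 133, 137, 136, 143, 148, 149, 152, 155, 157, 161, 164, 167, 165, 162, 160, 157, 156, 156, 154, 154, 152, 150, 148, 144, 140, 137, 136, 135, 134, 123, 94]
[120, 119, 120, 119, 143, 88, 40, 41, 34, 88, 105, 146, 155, 149, 157, 135, 158, 154, 158, 155, 154, 156, 147, 156, 145, 157, 150, 159, 146, 156, 155, 163, 170, 162, 170, 159, 169, 165, 168, 164, 162, 143, 32, 41, 40, 83, 140, 140, 141, 140]
```

```bash
python3 -m pendant '[[0.025,0,-0.004,0,0,0,-1],[0.05,0,-0.009,0,0,0,-1],[0.075,0,-0.013,0,0,0,-1],[0.1,0,-0.018,0,0,0,-1],[0.125,0,-0.022,0,0,0,-1],[0.15,0,-0.026,0,0,0,-1],[0.175,0,-0.031,0,0,0,-1],[0.195,0,-0.034,0,0,0,-1],[0.215,0,-0.038,0,0,0,-1],[0.235,0,-0.041,0,0,0,-1],[0.25,0,-0.044,0,0,0,-1],[0.265,0,-0.046,0,0,0,-1]]'
python3 -m pendant '[[0.015,0,-0.002,0,0,0,-1],[0.03,0,-0.003,0,0,0,-1],[0.042,0,-0.003,0,0,0,-1],[0.054,0,-0.003,0,0,0,-1],[0.066,0,-0.003,0,0,0,-1],[0.076,0,-0.003,0,0,0,-1]]'
python3 - <<'E'
from h import *
s=state();print(S(s["ee_pos"]),s["ft_force"])
f=cam("wrist");np.save("w6.npy",f,allow_pickle=True);save(f,"w6.png")
g=cv2.cvtColor(f["frame"],cv2.COLOR_RGB2GRAY);print(g[60:240:3,256].tolist())
E
```

```text
clock: 7.27
ee_pos: [0.4444, 0.2673, 0.0401]
orientation: [3.142, -0.0, 1.51]
ft_force: [0.1, -1.5, 0.3]
gripper_width: -0.0001
gripper_force: 0.7
clock: 7.77
ee_pos: [0.445, 0.2787, 0.0405]
orientation: [-3.142, -0.0, 1.51]
ft_force: [-0.5, 0.8, 0.2]
gripper_width: -0.0
gripper_force: 0.0
[13.98899965  0.73276996  0.04049857] [-0.54593865  0.7680427   0.16599756]
[131, 132, 133, 134, 134, 119, 25, 28, 28, 30, 31, 28, 26, 25, 76, 79, 79, 78, 77, 78, 76, 84, 93, 101, 112, 119, 131, 132, 139, 141, 150, 141, 143, 145, 149, 152, 155, 159, 159, 160, 159, 159, 158, 157, 155, 156, 154, 151, 150, 149, 147, 146, 146, 146, 144, 142, 137, 131, 119, 96]
```

```bash
python3 -m pendant '[[0.01,0,0,0,0,0,-1],[0.02,0,0,0,0,0,-1],[0.03,0,0,0,0,0,-1],[0.04,0,0,0,0,0,-1],[0.05,0,0,0,0,0,-1],[0.06,0,0,0,0,0,-1]]'
python3 - <<'E'
from h import *
s=state();print(S(s["ee_pos"]),s["ft_force"])
f=cam("wrist");np.save("w7.npy",f,allow_pickle=True);save(f,"w7.png")
g=cv2.cvtColor(f["frame"],cv2.COLOR_RGB2GRAY);print(g[60:240:3,256].tolist())
E
```

```text
clock: 8.32
ee_pos: [0.4456, 0.2875, 0.0405]
orientation: [3.142, -0.0, 1.51]
ft_force: [-0.5, -0.4, -0.6]
gripper_width: 0.0003
gripper_force: 0.0
[22.8272065   0.63000586  0.04052752] [-0.49899797 -0.37471053 -0.622604  ]
[130, 104, 30, 29, 21, 34, 116, 77, 76, 76, 76, 77, 85, 99, 109, 116, 122, 126, 132, 137, 142, 144, 146, 149, 151, 155, 159, 161, 163, 164, 163, 164, 164, 163, 164, 161, 155, 155, 146, 147, 146, 145, 142, 140, 139, 137, 134, 130, 125, 115, 99, 88, 87, 87, 87, 86, 87, 86, 86, 30]
```

View pics/w7.png

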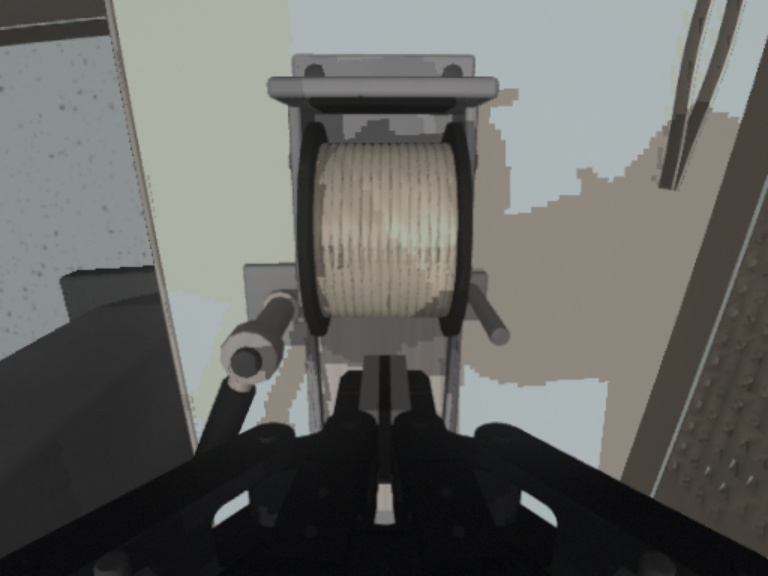

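The reel has moved ahead of the fingers and sits between the cheeks (rows 125-335), with the back stop at row 88. I'll wait a moment and check that it's at rest in the seat.

```bash
python3 -m pendant '[[0,0,0,0,0,0,-1],[0,0,0,0,0,0,-1],[0,0,0,0,0,0,-1],[0,0,0,0,0,0,-1]]'
python3 - <<'E'
from h import *
f=cam("wrist");np.save("w8.npy",f,allow_pickle=True)
a=np.load("w7.npy",allow_pickle=True).item()
for c in(a,f):
    g=cv2.cvtColor(c["frame"],cv2.COLOR_RGB2GRAY);print(g[70:240:3,208].tolist());print(g[70:240:3,304].tolist())
print(S(state()["ee_pos"]),f["C"])
for u,v,z in((314,335,.048),(452,335,.048),(314,123,.048),(452,123,.048),(299,210,.07),(470,210,.07)):print(S(onz(f,u/1.5,v/1.5,z)).round(1))
for P in((46,20,48),(106,20,48),(109,0,59)): print(P,proj(f,W(*P))*1.5)
E
```

```text
clock: 8.7
ee_pos: [0.4456, 0.2872, 0.0405]
orientation: [-3.142, 0.0, 1.51]
ft_force: [-0.5, -0.3, -0.4]
gripper_width: 0.0002
gripper_force: 0.0
[29, 44, 45, 45, 28, 27, 29, 29, 30, 28, 30, 30, 29, 31, 29, 30, 31, 31, 36, 36, 43, 42, 52, 54, 54, 54, 56, 57, 56, 45, 44, 43, 37, 38, 34, 32, 32, 32, 30, 31, 30, 28, 30, 30, 31, 33, 32, 32, 29, 30, 29, 49, 69, 68, 70, 71, 72]
[46, 45, 52, 58, 31, 30, 28, 28, 29, 28, 27, 27, 29, 26, 28, 46, 63, 83, 84, 91, 93, 103, 105, 110, 122, 127, 129, 132, 121, 118, 105, 85, 83, 84, 66, 69, 48, 38, 30, 31, 27, 28, 27, 29, 30, 30, 29, 29, 29, 28, 28, 45, 69, 60, 57, 79, 84]
[39, 44, 47, 44, 27, 28, 30, 30, 28, 28, 28, 29, 30, 31, 30, 32, 31, 32, 36, 42, 42, 51, 52, 55, 54, 54, 56, 55, 56, 54, 51, 43, 39, 35, 33, 33, 31, 30, 31, 31, 31, 28, 29, 32, 31, 32, 32, 33, 32, 30, 29, 59, 70, 70, 70, 72, 71]
[48, 44, 53, 57, 28, 30, 29, 28, 28, 30, 27, 28, 29, 28, 30, 46, 65, 82, 85, 91, 94, 104, 105, 119, 122, 127, 129, 132, 118, 124, 106, 86, 82, 84, 67, 63, 48, 37, 31, 30, 30, 29, 29, 28, 31, 30, 31, 29, 29, 28, 26, 61, 66, 61, 58, 86, 83]
[22.55747213  0.61867613  0.04049716] [0.449618   0.36005884 0.18276808]
[41.6 22.3  0. ]
[ 41.5 -19.7   0. ]
[102.7  19.6   0. ]
[102.6 -17.5   0. ]
[82.1 20.9  0.1]
[ 82.  -19.4   0.1]
(46, 20, 48) [321.02820706 321.52567572]
(106, 20, 48) [312.15431362 110.17338306]
(109, 0, 59) [387.27974939  93.00508827]
```

The reel is at rest in the seat and the fingers are clear of it. Next I'll retreat and work out the keeper path.

```bash
python3 -m pendant '[[-0.06,0,0,0,0,0,-1],[-0.2,0,-0.1,0,0,0,-1],[-0.2,0,-0.4,0,0,0,-1],[-0.2,0,-0.4,0,0,0,-1],[-0.2,0,-0.4,0,0,0,-1]]'
cat > k.py <<'E'
from h import *
piv=np.array([37.5,40.5])
def c(th,r=48,ex=0):
    d=5+11*abs(np.cos(th))+7*abs(np.sin(th))-ex
    return piv+r*np.array([-np.sin(th),-np.cos(th)])-d*np.array([np.cos(th),-np.sin(th)])
def path(p0,yaw,pts,z):
    for q in pts: print(step(p0,yaw,W(q[0],q[1],z),yaw)[:3].round(3).tolist(),np.round(q,1))
E
python3 - <<'E'
from k import *
s=state();p=np.array(s["ee_pos"]);print(S(p),s["orientation"],s["q"])
y=s["orientation"][2]
path(p,y,[c(1.97,ex=-15)],100)
f=cam("wrist");np.save("w9.npy",f,allow_pickle=True)
E
```

```text
clock: 9.17
ee_pos: [0.4456, 0.2574, 0.1027]
orientation: [3.137, -0.002, 1.508]
ft_force: [-0.1, 0.6, 0.0]
gripper_width: -0.0
gripper_force: 0.0
[-7.26455507 -1.06066259  0.10268843] [ 3.13730544e+00 -1.54133371e-03  1.50838165e+00] [ 0.10806194  0.55514176 -0.85815042  1.98587978  0.56241493  0.84931462
 -1.12406204]
[0.081, -0.59, 0.018] [ 5.2 87.5]
```

```bash
python3 -m pendant '[[0.08,-0.6,0,0,0,0,-1],[0.08,-0.6,0,0,0,0,-1],[0.08,-0.6,0,0,0,0,-1],[0.08,-0.6,0,0,0,0,-1],[0.08,-0.6,0,0,0,0,-1]]'
python3 - <<'E'
from k import *
s=state();p=np.array(s["ee_pos"]);print(S(p),s["orientation"],s["q"])
f=cam("wrist");np.save("w10.npy",f,allow_pickle=True);save(f,"w10.png")
E
```

```text
clock: 9.63
ee_pos: [0.3541, 0.2744, 0.0998]
orientation: [-3.141, 0.001, 1.511]
ft_force: [0.7, -0.3, -0.5]
gripper_width: -0.0
gripper_force: 0.0
[ 4.44436974 91.27676914  0.09984271] [-3.14098461e+00  1.17973994e-03  1.51149016e+00] [ 0.04530438  0.46497258 -0.90572439  2.13618709  0.52659701  0.77902423
 -1.25734295]
```

View pics/w10.png

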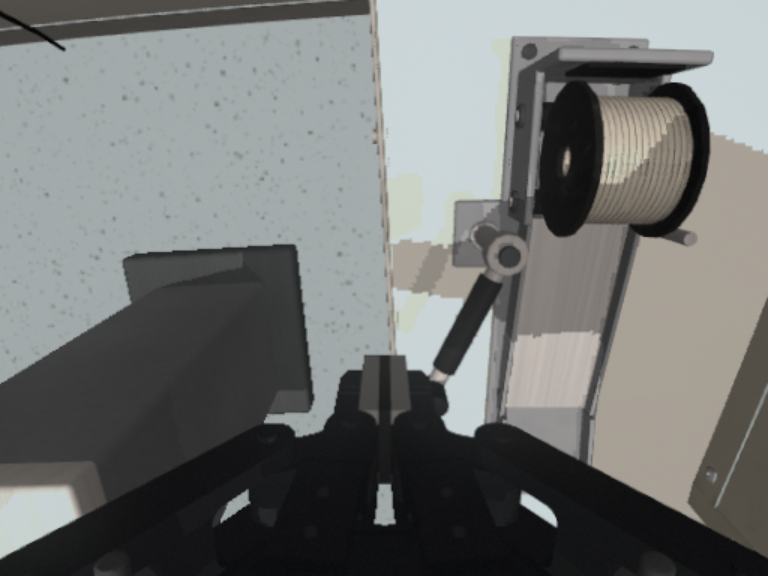

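The pivot top is at (509,256), the bar runs to about (440,375), the peg is behind the finger, and the seated reel is undisturbed. I'll verify the positions and compute the arc.

```bash
python3 - <<'E'
from k import *
f=np.load("w10.npy",allow_pickle=True).item()
P=S(onz(f,509/1.5,256/1.5,.058));b=S(onz(f,459/1.5,337/1.5,.049));b2=S(onz(f,485/1.5,291/1.5,.049));d=b-P
print(P,b,b2,"theta",np.arctan2(-d[0],-d[1]))
s=state();p=np.array(s["ee_pos"]);y=s["orientation"][2]
print("down",(p[2]-.042)/.15)
ths=[1.97]+list(np.linspace(1.9,0,23))
path(p,y,[c(t) for t in ths],100)
E
```

```text
[37.2095322  42.12973359  0.058     ] [-9.15245244e-01  5.89476597e+01  4.90000000e-02] [20.06005286 48.82609818  0.049     ] theta 1.9862482717305294
down 0.38672664821992725
[-0.034, 0.111, 0.0] [-0.6 73.6]
[-0.05, 0.133, 0.0] [-3.  70.4]
[-0.067, 0.162, 0.0] [-5.6 66.1]
[-0.082, 0.192, 0.0] [-7.8 61.4]
[-0.093, 0.225, 0.0] [-9.5 56.6]
[-0.101, 0.256, 0.0] [-10.7  51.9]
[-0.107, 0.278, 0.0] [-11.6  48.6]
[-0.111, 0.301, 0.0] [-12.3  45.2]
[-0.114, 0.325, 0.0] [-12.7  41.6]
[-0.115, 0.349, 0.0] [-12.9  38. ]
[-0.114, 0.374, 0.0] [-12.7  34.2]
[-0.111, 0.4, 0.0] [-12.3  30.4]
[-0.106, 0.426, 0.0] [-11.5  26.5]
[-0.098, 0.452, 0.0] [-10.3  22.6]
[-0.088, 0.477, 0.0] [-8.8 18.7]
[-0.075, 0.502, 0.0] [-6.9 14.9]
[-0.06, 0.527, 0.0] [-4.6 11.3]
[-0.042, 0.55, 0.0] [-1.9  7.7]
[-0.021, 0.572, 0.0] [1.1 4.4]
[0.002, 0.593, 0.0] [4.6 1.3]
[0.027, 0.611, 0.0] [ 8.4 -1.4]
[0.055, 0.627, 0.0] [12.5 -3.9]
[0.084, 0.641, 0.0] [16.9 -5.9]
[0.115, 0.652, 0.0] [21.5 -7.5]
```

```bash
python3 -m pendant '[[0,0,0.2,0,0,0,-1],[0,0,0.387,0,0,0,-1],[0,0,0.387,0,0,0,-1],[0,0,0.387,0,0,0,-1],[0,0,0.387,0,0,0,-1]]'
python3 -m pendant '[[-0.02,0.05,0,0,0,0,-1],[-0.034,0.1,0,0,0,0,-1],[-0.05,0.133,0,0,0,0,-1],[-0.067,0.162,0,0,0,0,-1],[-0.082,0.192,0,0,0,0,-1],[-0.093,0.225,0,0,0,0,-1],[-0.101,0.256,0,0,0,0,-1],[-0.107,0.278,0,0,0,0,-1],[-0.111,0.301,0,0,0,0,-1],[-0.114,0.325,0,0,0,0,-1],[-0.115,0.35,0,0,0,0,-1],[-0.111,0.4,0,0,0,0,-1]]'
python3 - <<'E'
from k import *
s=state();p=np.array(s["ee_pos"]);print(S(p),s["ft_force"])
f=cam("wrist");np.save("w11.npy",f,allow_pickle=True);save(f,"w11.png")
E
```

```text
clock: 10.1
ee_pos: [0.3552, 0.2753, 0.043]
orientation: [-3.141, -0.0, 1.509]
ft_force: [-0.5, 0.5, -0.2]
gripper_width: 0.0
gripper_force: 0.0
clock: 11.1
ee_pos: [0.4129, 0.2543, 0.0422]
orientation: [-3.141, 0.001, 1.511]
ft_force: [-1.5, -0.2, -0.9]
gripper_width: 0.0
gripper_force: 0.6
[-12.20851734  31.32476337   0.04224692] [-1.53486554 -0.19001867 -0.93722101]
```

View pics/w11.png

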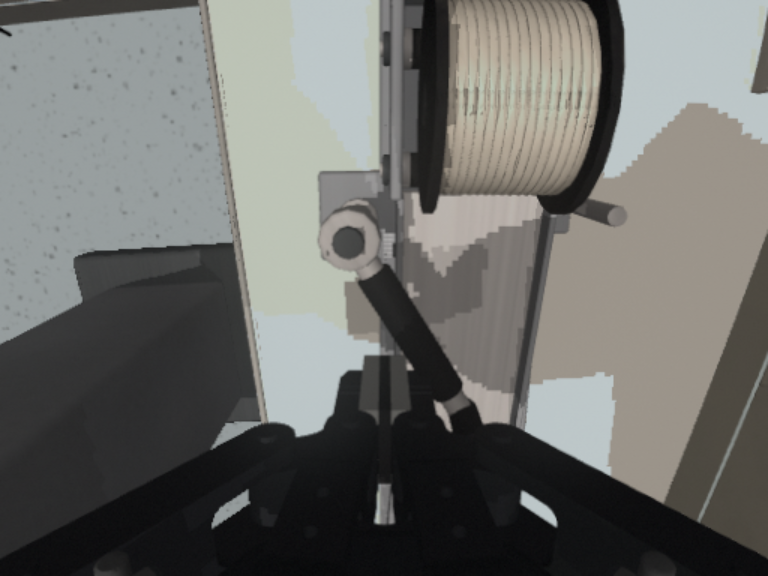

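The finger at (384,360) is pushing the bar, now about half closed, with the peg near (465,415). The reel is still seated. Continuing.

```bash
python3 -m pendant '[[0.005,0.026,0,0,0,0,-1],[0.013,0.052,0,0,0,0,-1],[0.023,0.077,0,0,0,0,-1],[0.036,0.102,0,0,0,0,-1],[0.051,0.127,0,0,0,0,-1],[0.069,0.15,0,0,0,0,-1],[0.09,0.172,0,0,0,0,-1],[0.113,0.193,0,0,0,0,-1],[0.138,0.211,0,0,0,0,-1],[0.15,0.22,0,0,0,0,-1]]'
python3 - <<'E'
from k import *
s=state();p=np.array(s["ee_pos"]);print(S(p),s["ft_force"])
f=cam("wrist");np.save("w12.npy",f,allow_pickle=True)
g=cv2.cvtColor(f["frame"],cv2.COLOR_RGB2GRAY)
for th in(0,.1,.2,.3,.4):
    print(th,[proj(f,np.r_[W(*(piv+r*np.array([-np.sin(th),-np.cos(th)])),49)]).round().tolist() for r in(20,40,60,68)])
for u in(200,215,225,290,300,310): print(u,g[130:260:3,u].tolist())
E
```

```text
clock: 11.98
ee_pos: [0.4484, 0.2758, 0.0425]
orientation: [3.141, -0.001, 1.51]
ft_force: [-0.5, -0.9, 0.5]
gripper_width: -0.0006
gripper_force: 0.4
[11.29698434 -2.87149488  0.04254189] [-0.45406537 -0.8593274   0.51917806]
0 [[205.0, 208.0], [249.0, 208.0], [294.0, 208.0], [311.0, 207.0]]
0.1 [[205.0, 212.0], [249.0, 216.0], [292.0, 220.0], [310.0, 221.0]]
0.2 [[205.0, 216.0], [248.0, 224.0], [290.0, 232.0], [307.0, 235.0]]
0.3 [[204.0, 220.0], [246.0, 232.0], [287.0, 243.0], [303.0, 248.0]]
0.4 [[203.0, 224.0], [243.0, 239.0], [282.0, 254.0], [297.0, 260.0]]
200 [96, 92, 91, 86, 82, 80, 71, 65, 60, 45, 38, 31, 30, 30, 31, 30, 29, 31, 32, 31, 30, 30, 52, 68, 69, 59, 27, 31, 32, 35, 35, 34, 33, 36, 122, 119, 126, 124, 117, 115, 122, 121, 118, 125]
215 [121, 132, 140, 127, 120, 95, 143, 142, 140, 137, 135, 132, 127, 121, 115, 100, 91, 88, 81, 86, 88, 86, 86, 86, 86, 86, 71, 24, 27, 30, 31, 31, 30, 30, 39, 156, 157, 158, 157, 157, 158, 157, 157, 157]
225 [152, 141, 139, 138, 137, 136, 134, 134, 113, 112, 121, 114, 117, 118, 114, 119, 110, 98, 113, 90, 89, 89, 89, 89, 89, 89, 88, 29, 26, 27, 28, 30, 28, 29, 24, 76, 105, 156, 156, 156, 155, 149, 126, 96]
290 [138, 134, 128, 139, 142, 147, 151, 149, 147, 144, 142, 135, 124, 120, 115, 108, 87, 50, 28, 29, 30, 31, 31, 87, 87, 87, 87, 87, 87, 87, 86, 82, 79, 70, 82, 91, 92, 84, 65, 66, 61, 55, 57, 67]
300 [38, 38, 38, 38, 38, 38, 38, 37, 37, 37, 37, 37, 37, 37, 36, 36, 42, 51, 67, 69, 71, 69, 72, 76, 82, 83, 82, 80, 79, 80, 81, 78, 70, 36, 30, 23, 22, 23, 21, 23, 22, 24, 25, 23]
310 [135, 134, 134, 134, 134, 134, 134, 132, 125, 124, 101, 76, 78, 65, 63, 63, 61, 56, 57, 70, 73, 73, 134, 132, 133, 133, 133, 133, 133, 133, 134, 133, 134, 44, 23, 24, 26, 26, 23, 28, 27, 26, 26, 26]
```

```bash
python3 -m pendant '[[0.012,0.006,0,0,0,0,-1],[0.022,0.01,0,0,0,0,-1],[0.032,0.014,0,0,0,0,-1],[0.032,0.014,0,0,0,0,-1]]'
cat > m.py <<'E'
from k import *
from bench import state
s=state();print(S(s["ee_pos"]),s["ft_force"])
f=cam("wrist");np.save("w13.npy",f,allow_pickle=True)
g=cv2.cvtColor(f["frame"],cv2.COLOR_RGB2GRAY)
for u in(200,206,212,218,224,230,235,290,300,310): 
    col=g[185:262,u]; d=np.where(col<45)[0]+185; print(u,(d.min(),d.max(),len(d)) if len(d) else None,end=' ')
print(); print(g[185:262:3,290].tolist())
print([proj(f,W(*(piv+[0,-r]),49)).round(1).tolist() for r in(20,40,60,68)], "reel rear",proj(f,W(46,15,52)))
print(g[150:240:3,215].tolist())
E
python3 m.py
```

```text
clock: 12.37
ee_pos: [0.4503, 0.28, 0.0425]
orientation: [3.141, -0.0, 1.51]
ft_force: [-0.0, 0.3, -0.0]
gripper_width: 0.0001
gripper_force: 0.2
[15.6258455  -4.51509563  0.04253164] [-0.04131463  0.26671759 -0.0038445 ]
200 (np.int64(188), np.int64(234), 44) 206 (np.int64(194), np.int64(235), 33) 212 (np.int64(214), np.int64(236), 23) 218 (np.int64(214), np.int64(236), 23) 224 (np.int64(215), np.int64(237), 23) 230 (np.int64(216), np.int64(261), 36) 235 (np.int64(216), np.int64(261), 38) 290 (np.int64(185), np.int64(211), 27) 300 (np.int64(224), np.int64(257), 34) 310 (np.int64(228), np.int64(261), 34) 
[34, 32, 31, 31, 28, 24, 23, 34, 44, 46, 47, 51, 51, 53, 69, 81, 93, 93, 84, 72, 82, 84, 84, 85, 126, 125]
[[202.2, 216.8], [245.9, 216.8], [289.6, 216.6], [307.1, 216.6]] reel rear [212.55792145 201.13508332]
[152, 150, 147, 145, 141, 137, 132, 117, 120, 114, 118, 119, 119, 107, 94, 87, 86, 86, 87, 87, 87, 95, 27, 28, 29, 32, 27, 27, 27, 98]
```

```bash
python3 -m pendant '[[0.01,0.002,0,0,0,0,-1],[0.02,0.004,0,0,0,0,-1],[0.03,0.005,0,0,0,0,-1],[0.03,0.005,0,0,0,0,-1]]'
python3 m.py
```

```text
clock: 12.75
ee_pos: [0.4514, 0.2846, 0.0426]
orientation: [3.141, -0.0, 1.51]
ft_force: [-0.7, -0.6, -0.4]
gripper_width: -0.0002
gripper_force: 0.2
[20.23343413 -5.30399337  0.04256503] [-0.65945116 -0.58145427 -0.4487711 ]
200 (np.int64(202), np.int64(240), 39) 206 (np.int64(204), np.int64(240), 30) 212 (np.int64(219), np.int64(240), 22) 218 (np.int64(219), np.int64(240), 22) 224 (np.int64(219), np.int64(241), 23) 230 (np.int64(219), np.int64(261), 36) 235 (np.int64(219), np.int64(261), 38) 290 (np.int64(185), np.int64(214), 30) 300 (np.int64(221), np.int64(255), 35) 310 (np.int64(226), np.int64(258), 33) 
[36, 35, 35, 34, 33, 28, 27, 27, 26, 27, 50, 66, 66, 63, 78, 88, 96, 89, 78, 84, 83, 84, 82, 86, 100, 104]
[[201.0, 226.1], [244.3, 226.1], [287.6, 225.9], [304.9, 225.9]] reel rear [211.24921292 210.92961594]
[161, 153, 150, 152, 151, 147, 143, 147, 145, 144, 141, 139, 135, 128, 120, 111, 105, 97, 85, 88, 87, 89, 88, 24, 27, 29, 28, 29, 27, 26]
```

```bash
python3 -m pendant '[[0.007,0,0,0,0,0,-1],[0.014,0,0,0,0,0,-1],[0.02,0,0,0,0,0,-1],[0.02,0,0,0,0,0,-1],[0.02,0,0,0,0,0,-1]]'
python3 m.py
```

```text
clock: 13.22
ee_pos: [0.4516, 0.2863, 0.0424]
orientation: [3.141, 0.001, 1.509]
ft_force: [0.8, -3.5, 2.4]
gripper_width: -0.0
gripper_force: 2.0
[21.92624902 -5.42502233  0.04239854] [ 0.84850144 -3.53752137  2.44189352]
200 (np.int64(207), np.int64(242), 36) 206 (np.int64(208), np.int64(242), 28) 212 (np.int64(221), np.int64(242), 22) 218 (np.int64(220), np.int64(242), 23) 224 (np.int64(220), np.int64(242), 23) 230 (np.int64(220), np.int64(261), 36) 235 (np.int64(220), np.int64(261), 38) 290 (np.int64(185), np.int64(217), 33) 300 (np.int64(185), np.int64(254), 35) 310 (np.int64(226), np.int64(257), 32) 
[35, 36, 34, 36, 32, 28, 26, 27, 25, 24, 27, 48, 68, 64, 80, 90, 98, 88, 76, 85, 83, 82, 87, 83, 91, 99]
[[200.8, 229.8], [244.0, 229.7], [287.2, 229.6], [304.5, 229.5]] reel rear [210.95497396 214.79271076]
[164, 157, 150, 145, 138, 145, 145, 144, 119, 146, 145, 143, 140, 138, 135, 127, 120, 103, 104, 91, 89, 89, 89, 76, 26, 27, 27, 26, 27, 26]
```

```bash
python3 -m pendant '[[0.008,0,0,0,0,0,-1],[0.015,0,0,0,0,0,-1],[0.015,0,0,0,0,0,-1],[0.015,0,0,0,0,0,-1]]'
python3 m.py | head -1
```

```text
clock: 13.6
ee_pos: [0.4516, 0.2865, 0.0423]
orientation: [-3.141, 0.005, 1.508]
ft_force: [-1.1, -9.1, 7.2]
gripper_width: -0.0
gripper_force: 4.5
[22.16993824 -5.44470165  0.0422523 ] [-1.09740211 -9.10797091  7.16957525]
```

The arm is firm against its end stop. I'll withdraw backwards, then go up.

```bash
python3 -m pendant '[[-0.04,0,0,0,0,0,-1],[-0.12,0,0,0,0,0,-1],[-0.3,0,-0.03,0,0,0,-1],[-0.3,0,-0.4,0,0,0,-1],[-0.3,0,-0.6,0,0,0,-1],[-0.3,0,-0.7,0,0,0,-1],[-0.3,0,-0.7,0,0,0,-1],[-0.3,0,-0.7,0,0,0,-1],[-0.3,0,-0.7,0,0,0,-1],[-0.3,0,-0.7,0,0,0,-1]]'
python3 - <<'E'
from k import *
s=state();print(S(s["ee_pos"]),s["ft_force"],np.abs(s["joint_velocities"]).max())
f=cam("wrist");g=cv2.cvtColor(f["frame"],cv2.COLOR_RGB2GRAY)
m=(g<50).astype(np.uint8)
x0=[proj(f,W(39,y,49)).round(1).tolist() for y in(40,20,0,-28)];print(x0)
for y in(25,20,15,10,5,0,-5,-10,-15):
    px=np.array([g[tuple(np.clip(proj(f,W(x,y,49)).round().astype(int)[::-1],0,[383,511]))] for x in range(24,56)])
    d=np.where(px<50)[0]+24;print(y,d.tolist())
for n in("scene","side"):
    h=cam(n);o=np.load(n+"0.npy",allow_pickle=True).item()
    d=cv2.absdiff(h["frame"],o["frame"]).max(2)>45
    d=cv2.morphologyEx(d.astype(np.uint8),cv2.MORPH_OPEN,np.ones((2,2)))
    k,l,st,_=cv2.connectedComponentsWithStats(cv2.dilate(d,np.ones((5,5))));print(n,[r.tolist() for r in st[1:] if r[4]>40])
E
```

```text
clock: 14.48
ee_pos: [0.4479, 0.2438, 0.1462]
orientation: [-3.14, 0.001, 1.51]
ft_force: [-0.1, 0.1, -0.4]
gripper_width: 0.0002
gripper_force: 0.0
[-20.65158066  -4.21139436   0.14616536] [-0.14006461  0.1383089  -0.37333536] 0.008345564716860735
[[196.8, 119.2], [223.8, 119.1], [250.9, 119.0], [288.9, 118.9]]
25 [32, 33, 34, 35, 36, 37, 38, 39, 40, 41]
20 [32, 33, 34, 35, 36, 37, 38, 39, 40, 41, 44, 45, 46, 47, 48, 49, 50, 51, 52, 53, 54, 55]
15 [32, 33, 34, 35, 36, 37, 38, 39, 40, 41]
10 [32, 33, 34, 35, 36, 37, 38, 39, 40, 41]
5 [32, 33, 34, 35, 36, 37, 38, 39, 40, 41]
0 [32, 33, 34, 35, 36, 37, 38, 39, 40, 41]
-5 [32, 33, 34, 35, 36, 37, 38, 39, 40, 41]
-10 [32, 33, 34, 35, 36, 37, 38, 39, 40, 41]
-15 [32, 33, 34, 35, 36, 37, 38, 39, 40, 41]
scene [[201, 0, 91, 191, 7422], [262, 151, 111, 76, 4015], [190, 195, 51, 53, 1733], [257, 196, 35, 35, 945], [477, 207, 35, 75, 1195], [232, 232, 35, 19, 484], [476, 263, 7, 8, 55], [432, 264, 27, 30, 490], [317, 290, 43, 27, 456], [378, 304, 31, 38, 443], [412, 340, 8, 7, 55]]
side [[221, 66, 58, 95, 3422], [0, 69, 18, 63, 809], [17, 109, 10, 25, 163], [19, 151, 7, 11, 75], [237, 172, 25, 19, 373], [218, 188, 16, 15, 185], [240, 193, 8, 7, 55], [241, 201, 32, 30, 570], [269, 200, 24, 13, 256], [229, 210, 7, 7, 48], [226, 225, 111, 67, 3147], [275, 261, 59, 31, 1097], [77, 310, 30, 35, 691]]
```

```bash
python3 -c "
from bench import close_job;print(close_job())"
```

```text
the job is handed in; nothing more can be done
None
```

The job is handed in at about 15 s: the reel sits at rest on the rollers, the keeper is shut against its end stop behind it, and the gripper is clear of both. The other items were never approached, though I didn't re-measure them.

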